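# Clip the sprung grabber probe to a terminal post

## Task

Stand the waisted terminal post upright in the empty bore of the terminal board, fully home, and let go of it. Then squeeze the grabber probe's two finger tabs together to push its hook out, bring the open hook sideways round the waist of that post with the probe lying flat on the board, and release it so that the spring clamps the post between hook and nose. Leave the plain plug and everything else on the bench where it stands.

Things in the scene. Friction and masses are not known exactly. Their poses are not given: they have to be found in the camera images.
- board: Fixed aluminium plate 220 x 130 x 20 mm on the bench, long side roughly left-right. Origin: centre of underside; x along the long side, y the short, z up. Bore at x 55, y 0 mm. Three fixed steel stubs, 10 mm in diameter (14 mm collar at the foot), 26 mm high, stand on top at (x, y) = (97, 0), (55, 45), (55, -55) mm; the top is clear at x below 40 mm.
- bore (a point): Centre of the mouth of the bore, at the plate's top face 20 mm above the bench; axes as the board. Blind bore 23 mm in diameter, 16 mm deep, chamfered 2 mm.
- post_center (a point): Loose steel terminal post standing on the bench, 62 mm high, 90 g; point on its axis half-way up, z to the head. Heights from its underside: foot 20 mm in diameter, 0 to 16 (chamfered below; in the bore its top is flush with the plate), waist 8 mm in diameter, 16 to 38, head 16 mm in diameter, 38 to 62: grasp it there. Plug and post may swap places.
- post_waist (a point): Point on the post's axis in the waist, 26 mm above its underside: 10 mm above the plate's top when the post is home.
- plug_center (a point): A plain steel plug standing on the bench, a straight cylinder 20 mm in diameter and 62 mm high without waist; this point is at its centre, half-way up. Not needed: leave it.
- probe_grip (a point): Loose grabber probe, grey plastic and steel, 110 g, lying flat. Point midway between the outer faces of its two finger tabs when they are fully squeezed, 40 mm above the underside, where to squeeze. x: along the probe to its hook; y: side on which the hook is open; z up. Coordinates below are mm from here along x and y, z from the underside. Body block x -12 to 21, y -13 to 13, z 0 to 20.
- front_tab (a point): Outer face of the front finger tab, fixed to the probe's main body, at x 21, z 40; tab 6 mm thick, y -10 to 10, reaching up to z 55. Axes as the probe.
- rear_tab (a point): Outer face of the rear finger tab, on the sprung plunger: at x -37 at rest, x -21 fully pressed; tab 6 mm thick, y -10 to 10, z 3 to 55. The tabs' outer faces are 58 mm apart at rest, 42 mm fully pressed.
- nose (a point): Front face of the steel nose, on the probe's main body, at x 80, y 0, z 10; nose block x 74 to 80, y -7 to 12, z 0 to 18, on a 10 mm tube that runs forward from the body at z 10.
- hook (a point): Inner face of the hook on its rod, on the plunger: x 82 at rest, 98 fully pressed, y 0, z 10. 5 mm rod along x out of the nose; 5 mm thick hook finger, y -2 to 16, z 6 to 14, with an end lip (y 13 to 16) turned 3 mm back to the nose. Entry between nose and lip when pressed: 15 mm; it takes the post's waist but not its head, so the hook must come in from the side, at waist height.
- probe_mouth (a point): Point fixed to the probe's body at x 84, y 6.5, z 10 mm (as above): where the axis of the clamped 8 mm waist lies. Axes as probe_grip.
- plunger (a joint): Travel of the plunger and hook, m: 0 at rest (hook in), 0.016 fully pressed at its stop (hook out). A spring pushes it back with about 4 N at rest and 9 N fully pressed. About 0.006 with the 8 mm waist clamped.
- beaker: Small clear beaker, 54 mm wide, 70 mm high. Bystander; origin at the centre of its underside.
- stir_bar_box: Round pale tin, 60 mm wide, 26 mm high. Bystander; origin at the centre of its underside.
- grease_tub: Small jar with a screw lid, 52 mm wide, 42 mm high. Bystander; origin at the centre of its underside.
- petri_dish: Flat round dish, 61 mm wide, 15 mm high. Bystander; origin at the centre of its underside.
- cuvette_box: Small box 45 x 85 x 28 mm. Bystander; origin at the centre of its underside.

How it is judged:
On the way, in this order (a step that is already met when the one before it is completed fails the run):
1. the waisted post stands fully home in the bore, upright, and is let go (z of post_waist in the frame of bore between 0.007 and 0.013 m and horizontal distance between post_waist and bore below 0.004 m and angle between post_waist's own z axis and vertical below 0.08 rad and contact force between the fingers and post below 0.05 N), for 0.2 s.
2. the plunger is pressed so that the hook is out, and the post's waist is in the open hook (z of post_waist in the frame of bore between 0.007 and 0.013 m and horizontal distance between post_waist and bore below 0.004 m and angle between post_waist's own z axis and vertical below 0.08 rad and value of joint plunger above 0.011 m and x of post_waist in the frame of probe_mouth between -0.005 and 0.013 m and y of post_waist in the frame of probe_mouth between -0.005 and 0.007 m and z of post_waist in the frame of probe_mouth between -0.008 and 0.008 m), for 0.1 s.
At the end, for the whole second after the job is handed in: Post upright (0.08 rad) and fully home in the bore (3 mm); hook sprung back onto its waist (plunger at 3.5 to 8.5 mm), waist within 3 mm along and 5 mm across of its clamped place; probe flat on the board (3 mm, 0.08 rad), let go and at rest (z of post_waist in the frame of bore between 0.007 and 0.013 m and horizontal distance between post_waist and bore below 0.004 m and angle between each of post_waist, probe_grip's own z axis and vertical below 0.08 rad and value of joint plunger between 0.0035 and 0.0085 m and x of post_waist in the frame of probe_mouth between -0.003 and 0.003 m and y of post_waist in the frame of probe_mouth between -0.004 and 0.006 m and z of probe_mouth in the frame of bore between 0.007 and 0.013 m and linear speed of probe below 0.01 m/s); the robot touches nothing.
It fails at once if the plain plug is shifted by more than 25 mm (distance of plug_center from where it was at the start of the episode above 0.025 m).
It fails at once if a bystander (beaker, tin, jar, dish, box) is shifted by more than 25 mm (distance of any of beaker, stir_bar_box, grease_tub, petri_dish, cuvette_box from where it was at the start of the episode above 0.025 m).
It also fails if it takes over 58 s, if anything falls off the work surface, if the arm or the gripper's body presses on something with over 40 N, if the wrist force passes 120 N, or if a joint passes its speed limit or range.

## Robot

A 6-joint arm with a two-finger parallel gripper is mounted at the origin on a cart in front of the work surface, level with it; the furniture and walls round the work are solid. World frame = base frame: x ahead of the robot, y to its left, z up, the work surface at z = 0. Lengths are in m, angles in rad, forces in N, time in s.
With the tool pointing down it reaches from about 0.35 to 0.775 m from the base axis. Payload 5.5 kg.
Tool frame: the origin (TCP) lies midway between the tips of the shut fingers; the grasp point (between the pads) lies 19 mm behind it; z points along the fingers, x is the direction in which the jaws open and shut, and the axes are right-handed (so a half turn about z gives the same grasp; the last joint's range is limited). The gripper opens to 85 mm and grips with 20 to 120 N. Pads are 22 mm wide; open, the fingers measure 114 mm over their backs; the gripper's body (76 mm by 85 mm) begins 54 mm behind the grasp point. The pads swing forward as they close: fully open they stand 13 mm farther back than shut.
Start: joints at [-1.382, 0.313, 0.046, 1.304, 0, 1.431], TCP at [0.186, -0.544, 0.231] pointing down, gripper open.
Joint ranges: [-2.76, 2.76], [-0.86, 1.69], [-1.03, 1.26], [-2.2, 2.34], [-1.47, 1.5], [-3.14, 3.14]. Speed limits (rad/s): [2.57, 2.57, 3.14, 3.14, 3.14, 3.14].

## Interface

Orientations are given as a unit quaternion [w, x, y, z].
In Python, from workcell import env gives the robot as it stands.
- The arm moves only by the tool servo_tool, never from a script. Its argument "targets" is a list of rows, each an object with "xyz": the shift along the tool's x, y, z in m, a list of three; "twist": the turn, a rotation vector about the tool's x, y, z in rad, a list of three; "jaw": the opening, from 0 (shut) to 1 (fully open). A call has 1 to 12 rows; each row is the pose to reach, as a shift and turn from the pose commanded when the call began, along the tool's axes at that moment; what a row does not reach only later rows make up. A row lasts 1/12 s, in which the tool goes at most 41.7 mm and 7.16 degrees, less where a joint would pass 70% of its speed; a pose out of reach is approached as far as the arm can. A call with a gripper value outside its range is refused whole. The fingers move at their own pace and stop on an object; "squeeze" is the grip in N (left out, the last holds). Time passes only in rows, so rows that repeat a pose let the fingers close. It gives the time, the measured TCP pose, the force and the opening at its end, in the units of the state.
- env.get_state(): the state, without advancing time (a new reading comes with each control period).
- env.read_camera(name): name is "scene" or "top" or "wrist"; returns a dict with "color" (400x640x3 uint8, red, green, blue), "depth" (400x640 float32, m along the optical axis (not along the pixel's ray), 0 where there is no reading), "fx", "fy", "cx", "cy" (pixels), "k1" (the pictures are not rectified: a ray, as slopes to the right and down, at radius r is drawn at 1 + k1 r^2 times it, then the intrinsics apply), "eye" and "attitude" of the camera in the world. Camera axes: x right, y down, z forward; pixel columns grow to the right and rows downward; lengths in m; the calibration is good to about 2 mm. A picture is of the moment at which its call begins.
- env.hand_in(): hands the job in, once; it reports no verdict.
The state is a dict: "clock": time; "joint_pos": joint angles; "qvel": joint speeds; "tau": joint torques, N m; "tcp_pos": TCP position; "orientation": TCP orientation; "wrist_force": force on the tool from outside, world axes, zero at the start; "ft_torque": the same for the moment, N m; "finger_gap": finger opening in m.
Only numpy, scipy, OpenCV 4.12 (cv2) and the standard library are available. Lean on these libraries where they do the work, as an engineer would, in place of code of your own. Each camera call takes 0.05 s, during which the arm holds its last target. There are 200 camera calls.

## Working session

There is one attempt and no reset: what is moved stays moved. The work goes in short steps, Python scripts to look and compute and a tool call to move; the robot and the scene stay as the last step left them, time stands still between calls to the robot, and variables do not carry over. Pictures are saved under pics/ and viewed, about 8 in all and at most 12, crops included, and the job is handed in when it is done.

Besides the shell and the picture viewer there is one more tool, called after "Call:" by a JSON object that holds its "name" and its "arguments". servo_tool: Moves the arm, as the interface text tells. Its arguments: {"type":"object","properties":{"targets":{"type":"array","items":{"type":"object","properties":{"xyz":{"type":"array","items":{"type":"number"}},"twist":{"type":"array","items":{"type":"number"}},"jaw":{"type":"number"}}}},"squeeze":{"type":"number"}},"required":["targets"]}

```bash
mkdir -p pics; cat > h.py <<'E'
import numpy as np, cv2
from workcell import env
from scipy.spatial.transform import Rotation as R
def rot(q): return R.from_quat([q[1],q[2],q[3],q[0]]).as_matrix()
def cam(n):
    c=env.read_camera(n); a=np.array(c["attitude"]); c["R"]=rot(a) if a.size==4 else a.reshape(3,3); c["e"]=np.array(c["eye"]); return c
def K(c): return np.array([[c["fx"],0,c["cx"]],[0,c["fy"],c["cy"]],[0,0,1.]])
def rays(c,px):
    # invert d = u(1+k1 u^2)
    px=np.asarray(px,float).reshape(-1,2); d=(px-[c["cx"],c["cy"]])/[c["fx"],c["fy"]]; u=d.copy()
    for _ in range(20): u=d/(1+c["k1"]*(u**2).sum(1,keepdims=True))
    return np.c_[u,np.ones(len(u))]
def onplane(c,px,z):
    r=rays(c,px)@c["R"].T; return c["e"]+r*((z-c["e"][2])/r[:,2:3])
def cloud(c):
    v,u=np.mgrid[0:400,0:640]; r=rays(c,np.c_[u.ravel(),v.ravel()])
    P=(r*c["depth"].reshape(-1,1))@c["R"].T+c["e"]; P[c["depth"].ravel()==0]=np.nan; return P.reshape(400,640,3)
def proj(c,P):
    q=(np.asarray(P).reshape(-1,3)-c["e"])@c["R"]; u=q[:,:2]/q[:,2:]; u=u*(1+c["k1"]*(u**2).sum(1,keepdims=True)); return u*[c["fx"],c["fy"]]+[c["cx"],c["cy"]]
def save(n,im): cv2.imwrite("pics/"+n,cv2.cvtColor(im,cv2.COLOR_RGB2BGR))
E
python3 - <<'E'
from h import *
print(env.get_state())
for n in ["scene","top"]:
    c=cam(n); save(n+"0.png",c["color"]); print(n,c["e"],c["R"].round(3).tolist(),c["fx"],c["cx"],c["cy"],c["k1"])
    np.savez(n+"0.npz",**{k:c[k] for k in c if k not in("attitude","eye")})
E
```

```text
{'clock': 0.0, 'joint_pos': array([-1.38164849e+00,  3.14022872e-01,  4.49557163e-02,  1.30362191e+00,
       -1.23926353e-05,  1.43123091e+00]), 'qvel': array([-4.69601992e-04,  4.07796103e-05,  1.99724370e-04,  1.21528339e-03,
       -7.69892313e-04,  1.19450029e-03]), 'tau': array([ 9.01628084e-06, -4.80629182e+01,  2.98530918e+01,  1.94419204e-02,
       -7.85575253e-05, -3.06410449e-06]), 'tcp_pos': array([ 0.18552966, -0.54368332,  0.2303866 ]), 'orientation': array([-6.47899949e-04,  8.13272484e-01, -5.81882265e-01, -6.89836454e-04]), 'wrist_force': array([ 0.01307426, -0.20673207,  0.28799071]), 'ft_torque': array([-0.01744134,  0.01478962, -0.03812043]), 'finger_gap': 0.08550038892127912}
scene [ 1.31152137 -0.07273919  1.51248706] [[0.06, 0.895, -0.442], [0.998, -0.049, 0.036], [0.011, -0.444, -0.896]] 477.35857263446326 326.1042381808263 198.78564855389044 0.009260350930245367
top [ 0.22500359 -0.03037732  1.62469575] [[0.024, -0.975, 0.22], [-1.0, -0.023, 0.009], [-0.004, -0.22, -0.976]] 455.5765778420303 310.436504811964 196.71949378381495 -0.0769732021347302
```

View pics/top0.png

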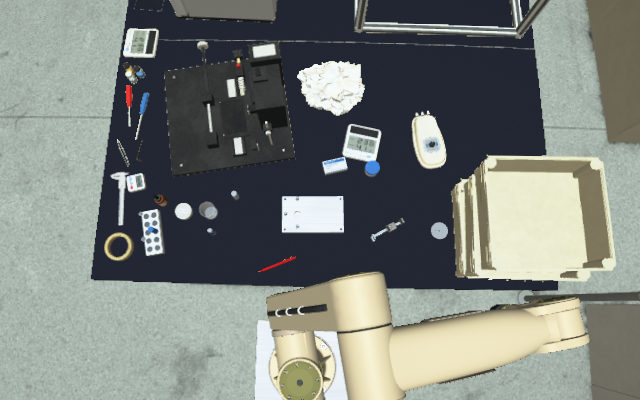

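View pics/scene0.png

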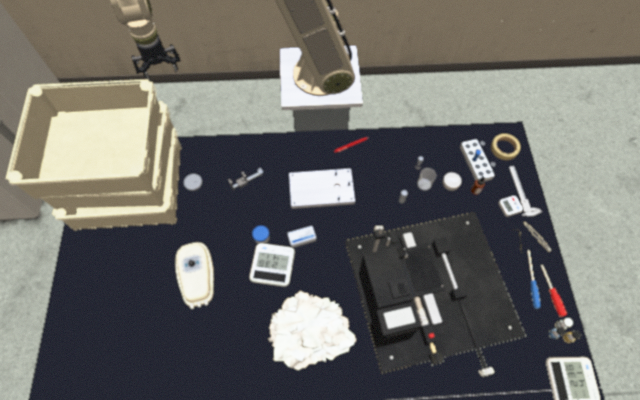

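The top view shows the board at about (313,214), the probe at (388,229), and post and plug at (235,195) and (210,231). I'll enlarge those areas next.

```bash
python3 - <<'E'
from h import *
t=np.load("top0.npz"); s=np.load("scene0.npz")
a=cv2.resize(t["color"][180:250,195:415],None,fx=3.6,fy=3.6,interpolation=3)
b=cv2.resize(s["color"][145:215,230:450],None,fx=3.6,fy=3.6,interpolation=3)
save("crop.png",np.vstack([a,b]))
c=dict(t.items()); P=cloud(c)
for n,px in dict(a=(235,195),b=(210,231),board=(320,214),stub=(297,212),probe=(388,229),dish=(439,230),beaker=(208,210)).items(): print(n,P[px[1],px[0]].round(3),onplane(c,px,0.03).round(3))
E
```

```text
a [0.576 0.25  0.064] [[0.584 0.256 0.03 ]]
b [0.446 0.33  0.064] [[0.451 0.337 0.03 ]]
board [ 0.524 -0.051  0.018] [[ 0.522 -0.051  0.03 ]]
stub [0.532 0.032 0.001] [[0.527 0.031 0.03 ]]
probe [ 0.474 -0.294  0.025] [[ 0.473 -0.293  0.03 ]]
dish [ 0.477 -0.48   0.01 ] [[ 0.474 -0.475  0.03 ]]
beaker [ 0.532  0.358 -0.002] [[0.526 0.35  0.03 ]]
```

View pics/crop.png

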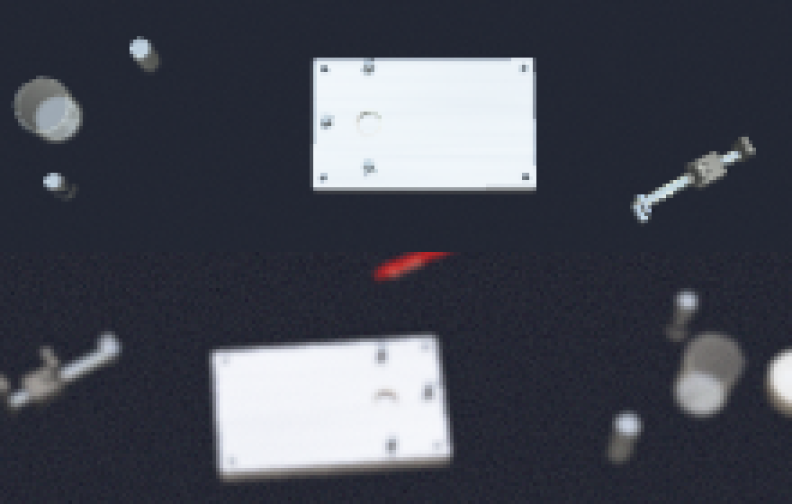

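```bash
cat >> h.py <<'E'
def mv(pos,yaw,st=None):
    st=st or env.get_state(); A=rot(st["orientation"]); y=np.radians(yaw); c,s=np.cos(y),np.sin(y)
    B=np.array([[c,s,0],[s,-c,0],[0,0,-1.]])
    d=A.T@(np.array(pos)-st["tcp_pos"]); w=R.from_matrix(A.T@B).as_rotvec()
    print("xyz",d.round(4).tolist(),"twist",w.round(4).tolist(),"rows",max(np.linalg.norm(d)/.0417,np.degrees(np.linalg.norm(w))/7.16).round(1))
E
python3 - <<'E'
from h import *
mv([0.44,-0.26,0.26],-60)
E
```

```text
xyz [-0.1864, -0.3324, -0.0291] twist [-0.0004, 0.0016, -0.1948] rows 9.2
```

Call:
{"name": "servo_tool", "arguments": {"targets": [{"xyz": [-0.186,-0.332,-0.029],"twist": [0,0.0016,-0.195]},{"xyz": [-0.186,-0.332,-0.029],"twist": [0,0.0016,-0.195]},{"xyz": [-0.186,-0.332,-0.029],"twist": [0,0.0016,-0.195]},{"xyz": [-0.186,-0.332,-0.029],"twist": [0,0.0016,-0.195]},{"xyz": [-0.186,-0.332,-0.029],"twist": [0,0.0016,-0.195]},{"xyz": [-0.186,-0.332,-0.029],"twist": [0,0.0016,-0.195]},{"xyz": [-0.186,-0.332,-0.029],"twist": [0,0.0016,-0.195]},{"xyz": [-0.186,-0.332,-0.029],"twist": [0,0.0016,-0.195]},{"xyz": [-0.186,-0.332,-0.029],"twist": [0,0.0016,-0.195]},{"xyz": [-0.186,-0.332,-0.029],"twist": [0,0.0016,-0.195]},{"xyz": [-0.186,-0.332,-0.029],"twist": [0,0.0016,-0.195]},{"xyz": [-0.186,-0.332,-0.029],"twist": [0,0.0016,-0.195]}]}}

```text
schema error: expected keys xyz, twist, jaw
```

```bash
python3 - <<'E'
from h import *
c=cam("wrist"); save("w1.png",c["color"]); np.savez("w1.npz",**{k:c[k] for k in c if k not in("attitude","eye")})
print(c["e"],c["R"].round(3).tolist(),c["fx"],c["k1"])
mv([0.47,0.02,0.26],45)
E
```

```text
[ 0.25545674 -0.5203256   0.37369401] [[0.323, -0.905, -0.276], [-0.946, -0.31, -0.091], [-0.003, 0.291, -0.957]] 331.6129161330727 -0.047428730928556935
xyz [-0.4418, -0.4513, -0.0287] twist [-0.0015, 0.0007, -2.0274] rows 16.2
```

View pics/w1.png

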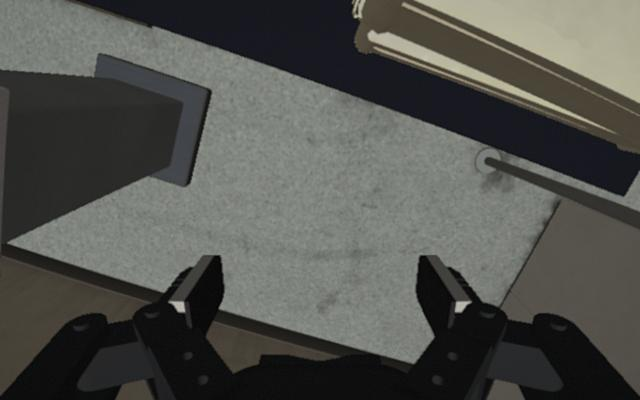

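The first move was refused because it needs a jaw value, so nothing moved. Picture 4 shows only the floor and the fingers at the bottom. I'll repeat the move with the jaw included.

Call:
{"name": "servo_tool", "arguments": {"targets": [{"xyz": [-0.186,-0.332,-0.029],"twist": [0,0.0016,-0.195],"jaw": 1},{"xyz": [-0.186,-0.332,-0.029],"twist": [0,0.0016,-0.195],"jaw": 1},{"xyz": [-0.186,-0.332,-0.029],"twist": [0,0.0016,-0.195],"jaw": 1},{"xyz": [-0.186,-0.332,-0.029],"twist": [0,0.0016,-0.195],"jaw": 1},{"xyz": [-0.186,-0.332,-0.029],"twist": [0,0.0016,-0.195],"jaw": 1},{"xyz": [-0.186,-0.332,-0.029],"twist": [0,0.0016,-0.195],"jaw": 1},{"xyz": [-0.186,-0.332,-0.029],"twist": [0,0.0016,-0.195],"jaw": 1},{"xyz": [-0.186,-0.332,-0.029],"twist": [0,0.0016,-0.195],"jaw": 1},{"xyz": [-0.186,-0.332,-0.029],"twist": [0,0.0016,-0.195],"jaw": 1},{"xyz": [-0.186,-0.332,-0.029],"twist": [0,0.0016,-0.195],"jaw": 1},{"xyz": [-0.186,-0.332,-0.029],"twist": [0,0.0016,-0.195],"jaw": 1},{"xyz": [-0.186,-0.332,-0.029],"twist": [0,0.0016,-0.195],"jaw": 1}]}}

```text
clock: 1.15
tcp_pos: [0.4398, -0.2608, 0.26]
orientation: [0.001, 0.866, -0.499, 0.0]
wrist_force: [0.2, -1.7, 0.9]
finger_gap: 0.0853
```

```bash
python3 - <<'E'
from h import *
c=cam("wrist"); save("w1.png",c["color"]); np.savez("w1.npz",**{k:c[k] for k in c if k not in("attitude","eye")})
print(c["e"],env.get_state()["tcp_pos"],env.get_state()["clock"])
mv([0.47,0.04,0.26],45)
E
```

```text
[ 0.50361629 -0.22366734  0.40312475] [ 0.43928415 -0.26144196  0.25995051] 1.2
xyz [-0.2457, -0.1773, -0.0005] twist [0.0018, -0.0, -1.8326] rows 14.7
```

View pics/w1.png

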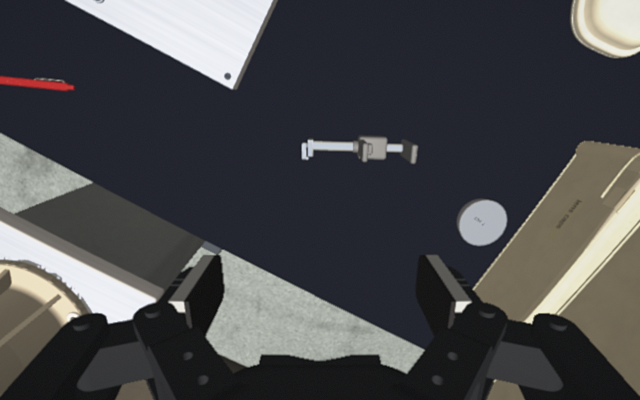

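The wrist view shows the probe with its hook at (305,148) opening downward in the image, toward the robot. The dish at (482,222) and the board corner at (235,88) are also in view. Next I look at the bore on the way to the post.

Call:
{"name": "servo_tool", "arguments": {"targets": [{"xyz": [-0.246,-0.177,0],"twist": [0,0,-1.833],"jaw": 0.5},{"xyz": [-0.246,-0.177,0],"twist": [0,0,-1.833],"jaw": 0.5},{"xyz": [-0.246,-0.177,0],"twist": [0,0,-1.833],"jaw": 0.5},{"xyz": [-0.246,-0.177,0],"twist": [0,0,-1.833],"jaw": 0.5},{"xyz": [-0.246,-0.177,0],"twist": [0,0,-1.833],"jaw": 0.5},{"xyz": [-0.246,-0.177,0],"twist": [0,0,-1.833],"jaw": 0.5},{"xyz": [-0.246,-0.177,0],"twist": [0,0,-1.833],"jaw": 0.5},{"xyz": [-0.246,-0.177,0],"twist": [0,0,-1.833],"jaw": 0.5},{"xyz": [-0.246,-0.177,0],"twist": [0,0,-1.833],"jaw": 0.5},{"xyz": [-0.246,-0.177,0],"twist": [0,0,-1.833],"jaw": 0.5},{"xyz": [-0.246,-0.177,0],"twist": [0,0,-1.833],"jaw": 0.5},{"xyz": [-0.246,-0.177,0],"twist": [0,0,-1.833],"jaw": 0.5}]}}

```text
clock: 2.2
tcp_pos: [0.4699, 0.0388, 0.2595]
orientation: [0.001, 0.974, 0.226, -0.0]
wrist_force: [0.6, -0.8, -0.7]
finger_gap: 0.0428
```

Call:
{"name": "servo_tool", "arguments": {"targets": [{"xyz": [0,0,0],"twist": [0,0,-0.35],"jaw": 0.5},{"xyz": [0,0,0],"twist": [0,0,-0.35],"jaw": 0.5},{"xyz": [0,0,0],"twist": [0,0,-0.35],"jaw": 0.5},{"xyz": [0,0,0],"twist": [0,0,-0.35],"jaw": 0.5}]}}

```text
clock: 2.53
tcp_pos: [0.4699, 0.0386, 0.2596]
orientation: [0.001, 0.921, 0.39, -0.0]
wrist_force: [0.5, -0.3, -0.3]
finger_gap: 0.0424
```

```bash
python3 - <<'E'
from h import *
c=cam("wrist"); save("w2.png",c["color"]); np.savez("w2.npz",**{k:c[k] for k in c if k not in("attitude","eye")})
st=env.get_state(); print(c["e"],st["tcp_pos"],st["orientation"],st["clock"],st["finger_gap"])
mv([0.40,0.30,0.26],45)
# board: bright blob
g=cv2.cvtColor(c["color"],cv2.COLOR_RGB2GRAY)
P=cloud(c); m=((g>150)&(np.abs(P[:,:,2]-.02)<.012)).astype(np.uint8)
k,l,s,ce=cv2.connectedComponentsWithStats(m); i=1+s[1:,4].argmax(); print(s[i])
cs,hi=cv2.findContours((l==i).astype(np.uint8),cv2.RETR_CCOMP,cv2.CHAIN_APPROX_NONE)
for q,h in zip(cs,hi[0]):
    if len(q)>12:
        W=onplane(c,q[:,0],.02)[:,:2].astype(np.float32)
        print(h[3],len(q),cv2.minAreaRect(W),cv2.minEnclosingCircle(W))
E
```

```text
[0.41667497 0.09004744 0.40266526] [0.46993105 0.03883145 0.25961578] [ 8.36034121e-04  9.21479950e-01  3.88424930e-01 -2.78035626e-04] 2.5833 0.04294161422682623
xyz [0.1381, -0.2324, -0.0009] twist [0.0013, 0.0012, 0.0124] rows 6.5
[  220   128   197   186 15519]
-1 484 ((0.5247252583503723, -0.023046337068080902), (0.13099464774131775, 0.22099632024765015), 1.6212540864944458) ((0.5250803232192993, -0.02261819876730442), 0.1271200180053711)
0 15 ((0.5831428170204163, -0.12220211327075958), (0.006733228452503681, 0.007954716682434082), 44.620643615722656) ((0.5831608772277832, -0.12220950424671173), 0.004474075511097908)
0 16 ((0.4735349416732788, -0.12480085343122482), (0.007975681684911251, 0.007049209903925657), 46.26993942260742) ((0.47313231229782104, -0.12522175908088684), 0.004277525935322046)
0 16 ((0.5774623155593872, 0.07843093574047089), (0.007499389350414276, 0.006815425120294094), 1.997330665588379) ((0.5774620771408081, 0.07843528687953949), 0.004220766946673393)
0 53 ((0.5224478244781494, 0.03235046938061714), (0.02299005538225174, 0.02280176244676113), 46.841163635253906) ((0.522436797618866, 0.03250057250261307), 0.01234005019068718)
0 34 ((0.526823878288269, 0.07348349690437317), (0.01753360778093338, 0.011638754047453403), 1.5150072574615479) ((0.5268239378929138, 0.0734817385673523), 0.009207055903971195)
0 35 ((0.48066261410713196, 0.027403555810451508), (0.013045920059084892, 0.015767265111207962), 45.9891242980957) ((0.4810819923877716, 0.02783769741654396), 0.008331065066158772)
0 18 ((0.4672926366329193, 0.0754261314868927), (0.00735675310716033, 0.007229862734675407), 1.5536590814590454) ((0.46735504269599915, 0.0730186477303505), 0.0037972114514559507)
```

View pics/w2.png

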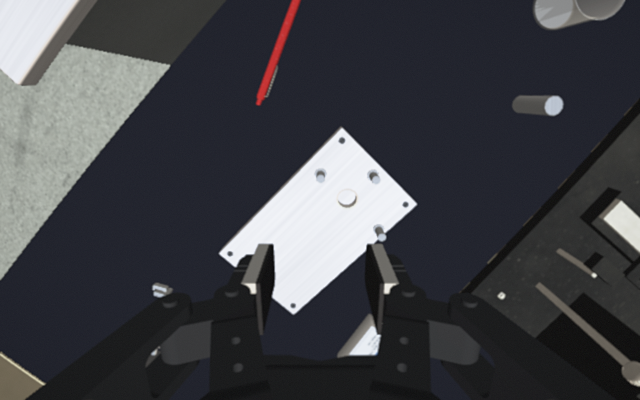

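The board measures 131 x 221 mm at 91.6°, with the bore at (0.523, 0.032); rectangle and hole agree within 1 mm. Now the post.

Call:
{"name": "servo_tool", "arguments": {"targets": [{"xyz": [0.138,-0.232,0],"twist": [0,0,0],"jaw": 0.5},{"xyz": [0.138,-0.232,0],"twist": [0,0,0],"jaw": 0.5},{"xyz": [0.138,-0.232,0],"twist": [0,0,0],"jaw": 0.5},{"xyz": [0.138,-0.232,0],"twist": [0,0,0],"jaw": 0.5},{"xyz": [0.138,-0.232,0],"twist": [0,0,0],"jaw": 0.5},{"xyz": [0.138,-0.232,0],"twist": [0,0,0],"jaw": 0.5},{"xyz": [0.138,-0.232,0],"twist": [0,0,0],"jaw": 0.5},{"xyz": [0.138,-0.232,0],"twist": [0,0,0],"jaw": 0.5},{"xyz": [0.138,-0.232,0],"twist": [0,0,0],"jaw": 0.5}]}}

```text
clock: 3.33
tcp_pos: [0.3989, 0.3011, 0.2591]
orientation: [0.001, 0.921, 0.39, -0.0]
wrist_force: [-0.5, -0.6, 0.2]
finger_gap: 0.0426
```

```bash
python3 - <<'E'
from h import *
c=cam("wrist"); save("w3.png",c["color"])
st=env.get_state(); print(c["e"],st["tcp_pos"],st["clock"])
P=cloud(c); hz=P[:,:,2]; m=((hz>.056)&(hz<.068)&(np.hypot(P[:,:,0]-.446,P[:,:,1]-.33)<.04)).astype(np.uint8)
k,l,s,ce=cv2.connectedComponentsWithStats(m)
for i in range(1,k):
    if s[i,4]>20:
        q=np.argwhere(l==i)[:,::-1].astype(float); W=onplane(c,q,.062); print(s[i],W.mean(0),np.ptp(W[:,:2],0),cv2.minEnclosingCircle(W[:,:2].astype(np.float32)), P[l==i].mean(0))
print(proj(c,[.446,.33,.062]))
E
```

```text
[0.3455828 0.3526282 0.4021353] [0.39915366 0.3003573  0.25914181] 3.3833
[369 177  16  15 183] [0.45050666 0.33463767 0.062     ] [0.01644596 0.01562678] ((0.45041975378990173, 0.33484986424446106), 0.008289659395813942) [0.45055503 0.33462921 0.06182061]
[[370.53166779 184.0945996 ]]
```

View pics/w3.png

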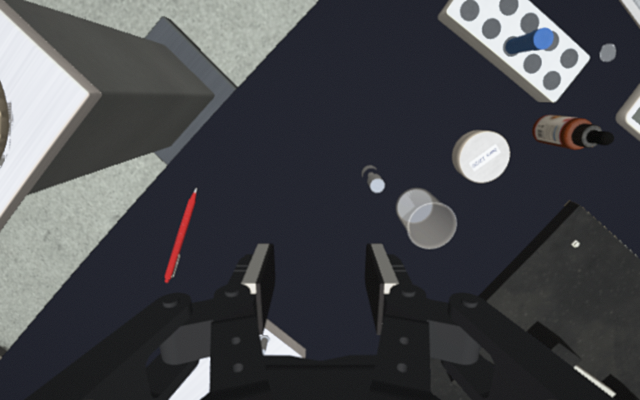

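```bash
python3 - <<'E'
from h import *
c=cam("wrist")
W=onplane(c,[[432,218]],.07); print("rim",W, "base",onplane(c,[[413,208]],0))
b=(W[0,:2]-[.4505,.3346]); print(b,np.linalg.norm(b))
mv([0.4505,0.3346,0.12],45); mv([0.4505,0.3346,0.12],20);mv([0.4505,0.3346,0.12],80)
E
```

```text
rim [[0.51803075 0.35235015 0.07      ]] base [[0.52636064 0.34329965 0.        ]]
[0.06753075 0.01775015] 0.06982456449951996
xyz [0.0607, 0.0123, 0.1392] twist [0.0018, 0.0013, 0.0149] rows 3.7
xyz [0.0607, 0.0123, 0.1392] twist [0.0021, 0.0009, 0.4512] rows 3.7
xyz [0.0607, 0.0123, 0.1392] twist [0.0013, 0.0018, -0.596] rows 4.8
```

Call:
{"name": "servo_tool", "arguments": {"targets": [{"xyz": [0.061,0.012,0.139],"twist": [0.0013,0.0018,-0.596],"jaw": 0.5},{"xyz": [0.061,0.012,0.139],"twist": [0.0013,0.0018,-0.596],"jaw": 0.5},{"xyz": [0.061,0.012,0.139],"twist": [0.0013,0.0018,-0.596],"jaw": 0.5},{"xyz": [0.061,0.012,0.139],"twist": [0.0013,0.0018,-0.596],"jaw": 0.5},{"xyz": [0.061,0.012,0.139],"twist": [0.0013,0.0018,-0.596],"jaw": 0.5},{"xyz": [0.061,0.012,0.139],"twist": [0.0013,0.0018,-0.596],"jaw": 0.5},{"xyz": [0.061,0.012,0.139],"twist": [0.0013,0.0018,-0.596],"jaw": 0.5},{"xyz": [0.061,0.012,0.139],"twist": [0.0013,0.0018,-0.596],"jaw": 0.5}]}}

```text
clock: 4.1
tcp_pos: [0.4511, 0.3356, 0.1215]
orientation: [0.0, 0.767, 0.642, 0.001]
wrist_force: [0.6, 0.2, -0.5]
finger_gap: 0.0426
```

```bash
python3 - <<'E'
from h import *
mv([0.4505,0.3346,0.035],80)
E
```

```text
xyz [-0.0012, -0.0006, 0.0865] twist [0.0016, -0.0017, -0.0019] rows 2.1
```

Call:
{"name": "servo_tool", "arguments": {"targets": [{"xyz": [-0.001,-0.0006,0.03],"twist": [0.0016,-0.0017,0],"jaw": 0.5},{"xyz": [-0.001,-0.0006,0.06],"twist": [0.0016,-0.0017,0],"jaw": 0.5},{"xyz": [-0.001,-0.0006,0.085],"twist": [0.0016,-0.0017,0],"jaw": 0.5},{"xyz": [-0.001,-0.0006,0.0865],"twist": [0.0016,-0.0017,0],"jaw": 0.5},{"xyz": [-0.001,-0.0006,0.0865],"twist": [0.0016,-0.0017,0],"jaw": 0.1},{"xyz": [-0.001,-0.0006,0.0865],"twist": [0.0016,-0.0017,0],"jaw": 0},{"xyz": [-0.001,-0.0006,0.0865],"twist": [0.0016,-0.0017,0],"jaw": 0},{"xyz": [-0.001,-0.0006,0.0865],"twist": [0.0016,-0.0017,0],"jaw": 0},{"xyz": [-0.001,-0.0006,0.0865],"twist": [0.0016,-0.0017,0],"jaw": 0},{"xyz": [-0.001,-0.0006,0.0865],"twist": [0.0016,-0.0017,0],"jaw": 0}], "squeeze": 40}}

```text
clock: 4.93
tcp_pos: [0.4509, 0.3363, 0.036]
orientation: [0.0, 0.765, 0.644, 0.001]
wrist_force: [0.2, -0.3, 6.5]
finger_gap: 0.0143
```

```bash
python3 - <<'E'
from h import *
st=env.get_state(); print(st["tcp_pos"],st["finger_gap"],st["wrist_force"])
mv([.4505,.3346,.15],80); mv([0.523,0.032,0.15],45)
E
```

```text
[0.45089613 0.33628545 0.0359928 ] 0.014257737769059009 [ 0.21220274 -0.27787891  6.49425063]
xyz [-0.0016, 0.0001, -0.114] twist [0.0019, -0.0013, 0.0026] rows 2.7
xyz [-0.2873, 0.1233, -0.1141] twist [0.0014, -0.0018, 0.6135] rows 8.0
```

Call:
{"name": "servo_tool", "arguments": {"targets": [{"xyz": [0,0,-0.035],"twist": [0,0,0],"jaw": 0},{"xyz": [0,0,-0.07],"twist": [0,0,0],"jaw": 0},{"xyz": [-0.03,0.013,-0.105],"twist": [0,0,0.06],"jaw": 0},{"xyz": [-0.065,0.028,-0.114],"twist": [0,0,0.14],"jaw": 0},{"xyz": [-0.1,0.043,-0.114],"twist": [0,0,0.21],"jaw": 0},{"xyz": [-0.135,0.058,-0.114],"twist": [0,0,0.28],"jaw": 0},{"xyz": [-0.17,0.073,-0.114],"twist": [0,0,0.36],"jaw": 0},{"xyz": [-0.205,0.088,-0.114],"twist": [0,0,0.43],"jaw": 0},{"xyz": [-0.24,0.103,-0.114],"twist": [0,0,0.51],"jaw": 0},{"xyz": [-0.27,0.116,-0.114],"twist": [0,0,0.58],"jaw": 0},{"xyz": [-0.287,0.123,-0.114],"twist": [0,0,0.6135],"jaw": 0},{"xyz": [-0.287,0.123,-0.114],"twist": [0,0,0.6135],"jaw": 0}]}}

```text
clock: 5.93
tcp_pos: [0.5229, 0.0281, 0.1485]
orientation: [0.001, 0.925, 0.38, -0.0]
wrist_force: [0.8, 0.4, -0.3]
finger_gap: 0.0145
```

```bash
python3 - <<'E'
from h import *
c=cam("wrist"); t=cam("top")
st=env.get_state(); print(st["tcp_pos"],st["finger_gap"],st["wrist_force"],st["clock"])
save("w4.png",np.hstack([c["color"][150:400,180:500],cv2.resize(t["color"][180:240,270:350],(320,240),interpolation=3).repeat(1,0)[:0] if 0 else cv2.resize(t["color"][175:238,270:351],(320,250),interpolation=3)]))
p=proj(c,[*st["tcp_pos"][:2],st["tcp_pos"][2]-.028]); print(p)
E
```

```text
[0.5216516  0.03119456 0.14824616] 0.01461891890462517 [-1.05623839  0.56236993 -1.85249031] 6.0333
[[322.38557097 230.59395372]]
```

View pics/w4.png

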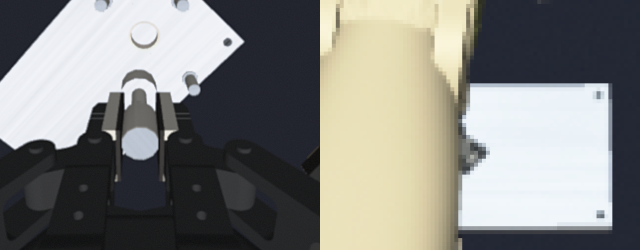

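```bash
python3 - <<'E'
from h import *
c=cam("wrist"); st=env.get_state(); T=st["tcp_pos"]; A=rot(st["orientation"]); P=cloud(c)
zb=T[2]-.036
print(T, "axis px foot top/head top", proj(c,[[*T[:2],zb+.016],[*T[:2],zb+.062]]))
for lo,hi in((.0,.014),(.0145,.0185),(.058,.066)):
    m=(P[:,:,2]>zb+lo)&(P[:,:,2]<zb+hi)&(np.hypot(P[:,:,0]-T[0],P[:,:,1]-T[1])<.016)
    if m.sum()>5: 
        Q=(P[m]-T)@A; W=Q[:,:2]; print(lo,m.sum(),"tool-frame centre",W.mean(0),W.min(0),W.max(0))
s=c["color"][210:310,280:360]; save("dbg.png",s)
# head-top circle: bright blob
h=cv2.cvtColor(c["color"],cv2.COLOR_RGB2HSV)
E
```

```text
[0.52139262 0.03200274 0.14818547] axis px foot top/head top [[320.74080825 240.558889  ]
 [320.97528885 287.32778048]]
0.0 252 tool-frame centre [-0.00129883 -0.00564498] [-0.01077116 -0.00810608] [0.00853859 0.00042302]
0.0145 84 tool-frame centre [-0.00196366 -0.00404094] [-0.01056793 -0.00774535] [0.00704338 0.00049649]
0.058 1502 tool-frame centre [-0.00028978 -0.00070986] [-0.01240668 -0.01125456] [0.01463208 0.01206166]
```

```bash
python3 - <<'E'
from h import *
c=cam("wrist"); st=env.get_state(); T=st["tcp_pos"]; A=rot(st["orientation"]); P=cloud(c); zb=T[2]-.036
g=cv2.cvtColor(c["color"],cv2.COLOR_RGB2GRAY)
print(g[165:205:3,308:342:2])
print((P[225:312:5,320,2]-zb).round(4), (P[225:312:5,320]-T)@A[:,1])
m=((P[:,:,2]>zb+.058)&(P[:,:,2]<zb+.066)&(g>150)&(np.hypot(P[:,:,0]-T[0],P[:,:,1]-T[1])<.012)).astype(np.uint8)
k,l,s,ce=cv2.connectedComponentsWithStats(m);i=1+s[1:,4].argmax();print(s[i])
W=(onplane(c,np.argwhere(l==i)[:,::-1],zb+.062)-T)@A; print("head",W[:,:2].mean(0),np.ptp(W[:,:2],0))
E
```

```text
[[238 240 241 241 240 239 239 239 240 240 240 240 239 240 240 241 242]
 [240 241 241 239 239 239 239 240 240 240 240 240 240 240 241 242 240]
 [241 240 239 238 239 240 240 240 240 239 239 240 240 241 242 241 240]
 [240 239 238 239 240 241 241 240 240 240 240 241 242 241 240 241 241]
 [239 239 240 239 228 222 222 222 221 224 231 240 241 240 241 240 240]
 [240 236 226 233 239 239 237 238 237 237 235 227 226 239 241 240 239]
 [236 228 240 240 237 237 237 237 237 237 239 242 238 224 237 238 238]
 [230 240 239 237 237 236 237 236 238 241 241 241 240 227 225 236 237]
 [208 231 237 236 236 236 237 240 241 241 240 239 242 207 218 235 238]
 [225 160 240 237 237 238 241 241 241 240 240 242 241 136 227 236 237]
 [237 144 157 235 241 241 241 239 240 241 245 222 125 175 233 238 240]
 [241 230 147 124 174 206 229 229 221 198 141 115 176 237 238 241 241]
 [240 239 241 210 149 127 130 130 130 125 150 227 240 240 241 241 240]
 [240 240 240 241 238 237 232 228 233 236 238 239 241 241 240 239 240]]
[ 0.0122 -0.0916 -0.0926  0.0188  0.0259  0.0303  0.0426  0.0478  0.052
  0.0572  0.0601  0.0626  0.0627  0.063   0.0629  0.0622  0.0628 -0.1115] [-0.00774655  0.03773283  0.04289203 -0.00190743 -0.0023093  -0.00164177
 -0.00510569 -0.00525774 -0.00506234 -0.00554439 -0.00491191 -0.00407394
 -0.00189463  0.00022733  0.00263901  0.00540794  0.00743691  0.13425951]
[302 277  36  33 919]
head [-0.00046222  0.0022841 ] [0.01428002 0.01497197]
```

```bash
python3 - <<'E'
from h import *
c=cam("wrist"); st=env.get_state(); T=st["tcp_pos"]; A=rot(st["orientation"])
g=cv2.cvtColor(c["color"],cv2.COLOR_RGB2GRAY)[165:212,296:350]
m=(g<230).astype(np.uint8); k,l,s,ce=cv2.connectedComponentsWithStats(m,connectivity=8); i=1+s[1:,4].argmax(); q=np.argwhere(l==i)[:,::-1]+[296,165]
W=onplane(c,q,.02)[:,:2].astype(np.float32); e=cv2.minEnclosingCircle(W); print("bore",s[i],e)
d=A@np.array([-.0008,.0021,0]); B=np.array(e[0]); print(d,T)
print("target from now",B-d[:2],"from before",np.array([.5230,.0321])-d[:2])
mv([*(.5*(B+[.523,.0321])-d[:2]),.075],45)
E
```

```text
bore [ 11  12  30  28 255] ((0.52306067943573, 0.03275081142783165), 0.012735611759126186)
[ 9.22980432e-04 -2.04892819e-03 -6.33790169e-07] [0.52128611 0.03280841 0.14813596]
target from now [0.5221377  0.03479974] from before [0.52207702 0.03414893]
xyz [0.0019, -0.0005, 0.0731] twist [-0.0009, 0.0015, 0.0018] rows 1.8
```

Call:
{"name": "servo_tool", "arguments": {"targets": [{"xyz": [0.0019,-0.0005,0.03],"twist": [0,0.0015,0.0018],"jaw": 0},{"xyz": [0.0019,-0.0005,0.06],"twist": [0,0.0015,0.0018],"jaw": 0},{"xyz": [0.0019,-0.0005,0.073],"twist": [0,0.0015,0.0018],"jaw": 0},{"xyz": [0.0019,-0.0005,0.073],"twist": [0,0.0015,0.0018],"jaw": 0},{"xyz": [0.0019,-0.0005,0.073],"twist": [0,0.0015,0.0018],"jaw": 0},{"xyz": [0.0019,-0.0005,0.073],"twist": [0,0.0015,0.0018],"jaw": 0}]}}

```text
clock: 6.68
tcp_pos: [0.5233, 0.0341, 0.0761]
orientation: [0.0, 0.924, 0.383, 0.001]
wrist_force: [0.1, -0.3, -1.4]
finger_gap: 0.0145
```

```bash
python3 - <<'E'
from h import *
c=cam("wrist"); st=env.get_state(); T=st["tcp_pos"]; A=rot(st["orientation"]); P=cloud(c); zb=T[2]-.036
print(T,st["wrist_force"])
m=(P[:,:,2]>zb+.001)&(P[:,:,2]<zb+.014)&(np.hypot(P[:,:,0]-T[0],P[:,:,1]-T[1])<.016)
W=((P[m]-T)@A)[:,:2]; print(m.sum(),W.min(0),W.max(0))
save("w5.png",cv2.resize(c["color"][160:320,240:400],(480,480),interpolation=3))
mv([.5221,.0345,.058],45); mv([.5221,.0345,.040],45)
E
```

```text
[0.5236935  0.03389498 0.07649044] [-0.55802726  0.58400712 -1.47048782]
264 [-0.0105068  -0.00915923] [ 0.00865045 -0.00117858]
xyz [-0.0007, -0.0016, 0.0185] twist [0.0014, -0.0015, -0.0006] rows 0.4
xyz [-0.0008, -0.0016, 0.0365] twist [0.0014, -0.0015, -0.0006] rows 0.9
```

View pics/w5.png

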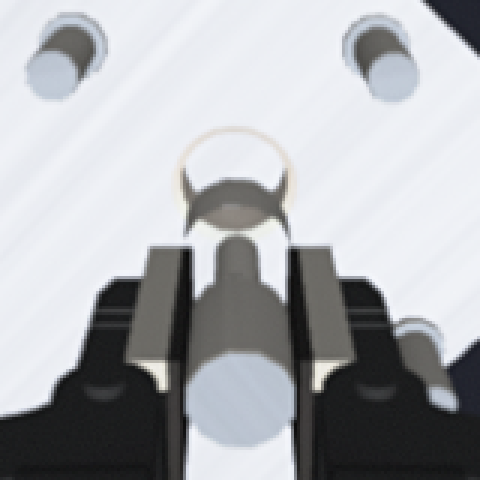

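Call:
{"name": "servo_tool", "arguments": {"targets": [{"xyz": [-0.0004,-0.001,0.01],"twist": [0.0014,-0.0015,0],"jaw": 0},{"xyz": [-0.0004,-0.001,0.019],"twist": [0.0014,-0.0015,0],"jaw": 0},{"xyz": [-0.0004,-0.001,0.024],"twist": [0.0014,-0.0015,0],"jaw": 0},{"xyz": [-0.0004,-0.001,0.024],"twist": [0.0014,-0.0015,0],"jaw": 0}]}}

```text
clock: 7.07
tcp_pos: [0.5214, 0.0338, 0.0498]
orientation: [-0.001, 0.924, 0.382, -0.001]
wrist_force: [1.9, -0.5, -2.7]
finger_gap: 0.0145
```

Call:
{"name": "servo_tool", "arguments": {"targets": [{"xyz": [0,0,0.004],"twist": [0,0,0],"jaw": 0},{"xyz": [0,0,0.007],"twist": [0,0,0],"jaw": 0},{"xyz": [0,0,0.009],"twist": [0,0,0],"jaw": 0},{"xyz": [0,0,0.009],"twist": [0,0,0],"jaw": 0}]}}

```text
clock: 7.4
tcp_pos: [0.5216, 0.0338, 0.0417]
orientation: [-0.001, 0.924, 0.382, -0.001]
wrist_force: [0.8, -0.3, -1.8]
finger_gap: 0.0144
```

Call:
{"name": "servo_tool", "arguments": {"targets": [{"xyz": [0,0,0.001],"twist": [0,0,0],"jaw": 0},{"xyz": [0,0,0.0015],"twist": [0,0,0],"jaw": 0},{"xyz": [0,0,0.0015],"twist": [0,0,0],"jaw": 0.2},{"xyz": [0,0,0.0015],"twist": [0,0,0],"jaw": 0.38},{"xyz": [0,0,0.0015],"twist": [0,0,0],"jaw": 0.38},{"xyz": [0,0,0.0015],"twist": [0,0,0],"jaw": 0.38},{"xyz": [0,0,0.0015],"twist": [0,0,0],"jaw": 0.38},{"xyz": [0,0,0.0015],"twist": [0,0,0],"jaw": 0.38},{"xyz": [0,0,-0.02],"twist": [0,0,0],"jaw": 0.38},{"xyz": [0,0,-0.05],"twist": [0,0,0],"jaw": 0.38},{"xyz": [0,0,-0.09],"twist": [0,0,0],"jaw": 0.38},{"xyz": [0,0,-0.1],"twist": [0,0,0],"jaw": 0.38}]}}

```text
clock: 8.4
tcp_pos: [0.5245, 0.0336, 0.1474]
orientation: [0.001, 0.924, 0.382, 0.002]
wrist_force: [0.9, 0.1, 1.2]
finger_gap: 0.0327
```

```bash
python3 - <<'E'
from h import *
c=cam("wrist"); st=env.get_state(); T=st["tcp_pos"]; A=rot(st["orientation"]); P=cloud(c); print(T,st["clock"],st["finger_gap"])
g=cv2.cvtColor(c["color"],cv2.COLOR_RGB2GRAY)
m=(P[:,:,2]>.055)&(P[:,:,2]<.08)&(np.hypot(P[:,:,0]-.523,P[:,:,1]-.033)<.02)
zt=np.median(P[m][:,2]); q=np.argwhere(m)[:,::-1]; W=onplane(c,q,.066); print(m.sum(),"ztop",zt,W.mean(0),np.ptp(W,0))
save("w6.png",cv2.resize(c["color"][120:320,220:420],(500,500),interpolation=3))
mv([0.44,-0.28,0.26],-60)
E
```

```text
[0.52514456 0.03357065 0.14762192] 8.45 0.03246986345316113
429 ztop 0.06610500411636996 [0.52092958 0.0334852  0.066     ] [0.0170283  0.01708581 0.        ]
xyz [-0.2812, 0.1625, -0.1127] twist [-0.0003, -0.0076, 1.831] rows 14.7
```

```bash
python3 - <<'E'
from h import *
c=dict(np.load("w1.npz").items()); P=cloud(c); z=P[:,:,2]
near=np.hypot(P[:,:,0]-.474,P[:,:,1]+.294)<.12
a=np.radians(120); 
def line(mask):
    X=P[mask][:,:2]; m=X.mean(0); v=np.linalg.svd(X-m)[2][0]; v=v*np.sign(v[1]); return m,np.degrees(np.arctan2(v[1],v[0])),v
# tube: z .008..0.019 gray bright
g=cv2.cvtColor(c["color"],cv2.COLOR_RGB2GRAY)
m=near&(z>.006)&(z<.075); print(m.sum())
mm,ang,v=line(m); print("all",mm,ang)
n=np.array([-v[1],v[0]])
s=(P[:,:,:2]-mm)@v; t=(P[:,:,:2]-mm)@n
for lo in np.arange(-.09,.09,.006):
    k=m&(s>=lo)&(s<lo+.006)
    if k.any(): print(round(lo,3),k.sum(),"t",t[k].min().round(4),t[k].mean().round(4),t[k].max().round(4),"z",np.percentile(z[k],[5,50,95]).round(4))
E
```

```text
1658
all [ 0.48140722 -0.29497365] 120.07103336776744
-0.054 86 t -0.0073 -0.0001 0.0114 z [0.0214 0.0547 0.0561]
-0.048 228 t -0.007 0.0019 0.0113 z [0.0113 0.0342 0.0548]
-0.042 36 t -0.0025 0.0011 0.0047 z [0.0118 0.0141 0.0156]
-0.036 36 t -0.0031 0.001 0.0048 z [0.0122 0.0139 0.0154]
-0.03 65 t -0.0117 0.0002 0.0134 z [0.0126 0.0193 0.0204]
-0.024 116 t -0.012 0.0004 0.0133 z [0.0186 0.0202 0.0215]
-0.018 125 t -0.0121 -0.0004 0.0134 z [0.0169 0.0201 0.0214]
-0.012 108 t -0.0123 -0.0006 0.0135 z [0.016  0.0201 0.0314]
-0.006 66 t -0.0124 -0.0051 0.0121 z [0.0105 0.0205 0.0325]
0.0 212 t -0.0125 -0.0017 0.012 z [0.0126 0.051  0.0566]
0.006 70 t -0.0067 0.0004 0.0099 z [0.0116 0.0165 0.0395]
0.012 43 t -0.0046 -0.0002 0.0051 z [0.0116 0.0145 0.0167]
0.018 40 t -0.0045 -0.0006 0.0037 z [0.0123 0.0146 0.0161]
0.024 40 t -0.0045 -0.0006 0.0037 z [0.0123 0.0146 0.0162]
0.03 42 t -0.0054 -0.0008 0.0038 z [0.0126 0.0146 0.0162]
0.036 53 t -0.0056 -0.001 0.0038 z [0.0115 0.0146 0.0164]
0.042 44 t -0.0055 -0.0011 0.0041 z [0.0109 0.0146 0.0163]
0.048 45 t -0.0057 -0.0011 0.004 z [0.0121 0.0148 0.016 ]
0.054 51 t -0.0078 -0.0006 0.01 z [0.0117 0.0151 0.0186]
0.06 77 t -0.0081 0.0016 0.0145 z [0.0131 0.0182 0.0196]
0.066 75 t -0.0039 0.005 0.0144 z [0.011  0.0142 0.0158]
```

```bash
python3 - <<'E'
from h import *
c=dict(np.load("w1.npz").items()); P=cloud(c); z=P[:,:,2]
near=np.hypot(P[:,:,0]-.474,P[:,:,1]+.294)<.12
a=np.radians(118.8); v=np.array([np.cos(a),np.sin(a)]); n=np.array([-v[1],v[0]]); mm=np.array([.48141,-.29497])
s=(P[:,:,:2]-mm)@v; t=(P[:,:,:2]-mm)@n
for nm,k in dict(all=near&(z>.006)&(z<.07),tabs_r=near&(z>.052)&(z<.06)&(s<-.03),tabs_f=near&(z>.052)&(z<.06)&(s>-.03),body=near&(z>.018)&(z<.0225)&(s<.02)&(s>-.04),rod=near&(z>.009)&(z<.017)&(s>.012)&(s<.054)).items():
    print(nm,k.sum(),np.percentile(s[k],[0,2,50,98,100]).round(4),np.percentile(t[k],[0,2,50,98,100]).round(4))
E
```

```text
all 1658 [-0.0532 -0.0505 -0.0044  0.0691  0.0713] [-0.0125 -0.0122 -0.0002  0.0128  0.0159]
tabs_r 103 [-0.0532 -0.0523 -0.049  -0.0466 -0.0465] [-0.0082 -0.0079  0.0006  0.01    0.0103]
tabs_f 105 [-0.0003 -0.      0.0032  0.0057  0.0058] [-0.0089 -0.0087  0.0006  0.0104  0.0106]
body 404 [-0.0271 -0.0261 -0.0155  0.0055  0.0083] [-0.0124 -0.0116 -0.0014  0.0129  0.0133]
rod 304 [0.0123 0.0128 0.0339 0.0536 0.0538] [-0.0047 -0.0045 -0.0002  0.005   0.0054]
```

```bash
python3 - <<'E'
from h import *
print(env.get_state()["joint_pos"].round(3))
p=np.array([.4892,-.3081]); v=np.array([-.4818,.8763]); h=p-.008*v; print(h)
mv([*h,.16],-61.2); mv([*h,.16],118.8)
E
```

```text
[-0.089  0.255 -0.243  1.067 -0.     0.698]
[ 0.4930544 -0.3151104]
xyz [-0.2688, 0.2243, -0.0124] twist [-0.0003, -0.0076, 1.852] rows 14.8
xyz [-0.2688, 0.2243, -0.0124] twist [0.0071, -0.0003, -1.2896] rows 10.3
```

View pics/w6.png

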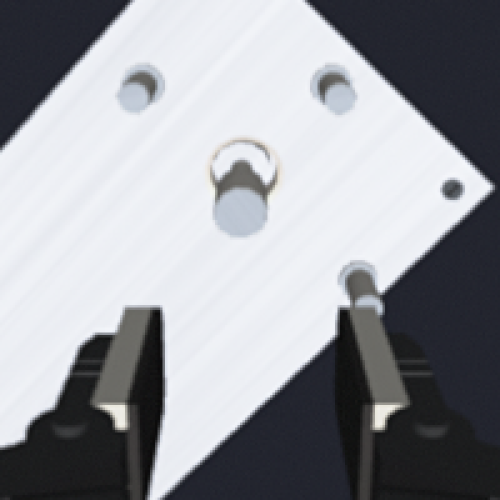

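Call:
{"name": "servo_tool", "arguments": {"targets": [{"xyz": [-0.269,0.224,-0.012],"twist": [0.007,0,-1.29],"jaw": 1},{"xyz": [-0.269,0.224,-0.012],"twist": [0.007,0,-1.29],"jaw": 1},{"xyz": [-0.269,0.224,-0.012],"twist": [0.007,0,-1.29],"jaw": 1},{"xyz": [-0.269,0.224,-0.012],"twist": [0.007,0,-1.29],"jaw": 1},{"xyz": [-0.269,0.224,-0.012],"twist": [0.007,0,-1.29],"jaw": 1},{"xyz": [-0.269,0.224,-0.012],"twist": [0.007,0,-1.29],"jaw": 1},{"xyz": [-0.269,0.224,-0.012],"twist": [0.007,0,-1.29],"jaw": 1},{"xyz": [-0.269,0.224,-0.012],"twist": [0.007,0,-1.29],"jaw": 1},{"xyz": [-0.269,0.224,-0.012],"twist": [0.007,0,-1.29],"jaw": 1},{"xyz": [-0.269,0.224,-0.012],"twist": [0.007,0,-1.29],"jaw": 1},{"xyz": [-0.269,0.224,-0.012],"twist": [0.007,0,-1.29],"jaw": 1},{"xyz": [-0.269,0.224,-0.012],"twist": [0.007,0,-1.29],"jaw": 1}]}}

```text
clock: 9.45
tcp_pos: [0.4886, -0.3157, 0.1528]
orientation: [-0.005, 0.509, 0.861, -0.002]
wrist_force: [-0.8, -0.4, 0.6]
finger_gap: 0.0857
```

```bash
cat >> h.py <<'E'
def probe(c,st,zoff=0.,rng=.075):
    # features in tool frame (x along probe, -y = probe +y)
    T=st["tcp_pos"]; A=rot(st["orientation"]); P=cloud(c); Q=(P-T)@A; z=P[:,:,2]-zoff
    nb=(np.abs(Q[:,:,1])<.03)
    return Q,z,nb
E
python3 - <<'E'
from h import *
c=cam("wrist"); st=env.get_state(); T=st["tcp_pos"]; print(T,st["finger_gap"],st["clock"])
Q,z,nb=probe(c,st); x,y=Q[:,:,0],Q[:,:,1]
for nm,k in dict(rtab=nb&(z>.050)&(z<.06)&(x<-.01),ftab=nb&(z>.050)&(z<.06)&(x>.01),body=nb&(z>.018)&(z<.0225)&(np.abs(x)<.04),tube=nb&(z>.01)&(z<.017)&(x>.036)&(x<.078),tip=nb&(z>.008)&(z<.022)&(x>.078)&(x<.11)).items():
    if k.sum()>3: print(nm,k.sum(),np.percentile(x[k],[1,50,99]).round(4),np.percentile(y[k],[1,50,99]).round(4))
k=nb&(z>.01)&(z<.017)&(x>.036)&(x<.078)
if k.sum()>10: print(np.degrees(np.arctan(np.polyfit(x[k],y[k],1)[0])))
save("w7.png",c["color"])
mv([.49305,-.3151,.019],118.8)
E
```

```text
[ 0.48878413 -0.31494041  0.15295661] 0.08529711612993487 9.5
rtab 733 [-0.254  -0.2358 -0.0261] [-0.0295 -0.003   0.0173]
ftab 202 [0.0199 0.0226 0.0255] [-0.0073  0.0014  0.012 ]
body 768 [-0.0263  0.0045  0.0243] [-0.0102 -0.      0.0147]
tube 528 [0.0362 0.0564 0.0777] [-0.002   0.0021  0.0076]
tip 364 [0.0785 0.0838 0.0917] [-0.013  -0.0028  0.0092]
0.19707248867650454
xyz [-0.0031, 0.0047, 0.1339] twist [-0.0078, -0.0068, -0.0029] rows 3.2
```

View pics/w7.png

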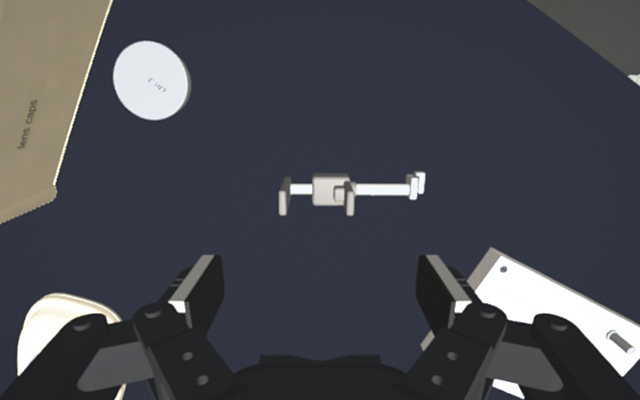

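```bash
python3 - <<'E'
from h import *
mv([.49225,-.3163,.019],118.8)
E
```

```text
xyz [-0.0038, 0.0034, 0.1339] twist [-0.0078, -0.0068, -0.0029] rows 3.2
```

Call:
{"name": "servo_tool", "arguments": {"targets": [{"xyz": [-0.004,0.0034,0.035],"twist": [-0.008,-0.007,-0.003],"jaw": 1},{"xyz": [-0.004,0.0034,0.07],"twist": [-0.008,-0.007,-0.003],"jaw": 1},{"xyz": [-0.004,0.0034,0.105],"twist": [-0.008,-0.007,-0.003],"jaw": 1},{"xyz": [-0.004,0.0034,0.134],"twist": [-0.008,-0.007,-0.003],"jaw": 1},{"xyz": [-0.004,0.0034,0.134],"twist": [-0.008,-0.007,-0.003],"jaw": 1},{"xyz": [-0.004,0.0034,0.134],"twist": [-0.008,-0.007,-0.003],"jaw": 1}], "squeeze": 30}}

```text
clock: 10.0
tcp_pos: [0.4918, -0.3145, 0.0185]
orientation: [-0.001, 0.508, 0.861, 0.0]
wrist_force: [0.8, 0.0, 0.0]
finger_gap: 0.0854
```

Call:
{"name": "servo_tool", "arguments": {"targets": [{"xyz": [0,0,0],"twist": [0,0,0],"jaw": 0.75},{"xyz": [0,0,0],"twist": [0,0,0],"jaw": 0.7},{"xyz": [0,0,0],"twist": [0,0,0],"jaw": 0.6},{"xyz": [0,0,0],"twist": [0,0,0],"jaw": 0.5},{"xyz": [0,0,0],"twist": [0,0,0],"jaw": 0.4},{"xyz": [0,0,0],"twist": [0,0,0],"jaw": 0.3},{"xyz": [0,0,0],"twist": [0,0,0],"jaw": 0.3},{"xyz": [0,0,0],"twist": [0,0,0],"jaw": 0.3}]}}

```text
clock: 10.67
tcp_pos: [0.4938, -0.316, 0.0234]
orientation: [0.002, 0.508, 0.862, 0.0]
wrist_force: [-3.9, 5.6, 12.6]
finger_gap: 0.0414
```

```bash
python3 - <<'E'
from h import *
c=cam("wrist"); st=env.get_state(); T=st["tcp_pos"]; print(T,st["finger_gap"],st["wrist_force"],st["clock"])
save("w8.png",c["color"])
E
```

```text
[ 0.49384316 -0.31593174  0.02338393] 0.04124499753927328 [-3.41455873  4.93237533 13.60306751] 10.7167
```

View pics/w8.png

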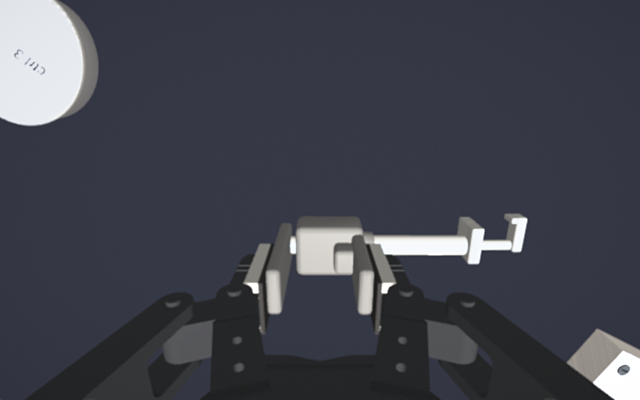

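Call:
{"name": "servo_tool", "arguments": {"targets": [{"xyz": [0,0,-0.02],"twist": [0,0,0],"jaw": 0.3},{"xyz": [0,0,-0.05],"twist": [0,0,0],"jaw": 0.3},{"xyz": [0,0,-0.085],"twist": [0,0,0],"jaw": 0.3},{"xyz": [0,0,-0.1],"twist": [0,0,0],"jaw": 0.3},{"xyz": [0,0,-0.1],"twist": [0,0,0],"jaw": 0.3},{"xyz": [0,0,-0.1],"twist": [0,0,0],"jaw": 0.3}], "squeeze": 40}}

```text
clock: 11.22
tcp_pos: [0.4941, -0.3173, 0.1223]
orientation: [0.003, 0.508, 0.861, -0.001]
wrist_force: [0.4, 0.1, -1.0]
finger_gap: 0.0402
```

```bash
cat > meas.py <<'E'
from h import *
def meas(off=.0234):
    c=cam("wrist"); st=env.get_state(); T=st["tcp_pos"]; print("T",T.round(4),"gap",round(st["finger_gap"],4),"F",st["wrist_force"].round(1),"t",round(st["clock"],2))
    A=rot(st["orientation"]); P=cloud(c); Q=(P-T)@A; x,y,h=Q[...,0],Q[...,1],off-Q[...,2]
    nb=(np.abs(y)<.035)
    S=dict(tube=nb&(x>.028)&(x<.070)&(h>.010)&(h<.024)&(np.abs(y)<.012),body=nb&(np.abs(x)<.012)&(h>.014)&(h<.026)&(np.abs(y)<.016),nose=nb&(x>.071)&(x<.084)&(h>.004)&(h<.026)&(np.abs(y)<.02),rod=nb&(x>.084)&(x<.095)&(h>.004)&(h<.018)&(np.abs(y)<.008),hook=nb&(x>.096)&(x<.108)&(h>.0)&(h<.022)&(np.abs(y)<.025))
    for n,k in S.items():
        if k.sum()>3: print(n,k.sum(),"x",np.percentile(x[k],[1,50,99]).round(4),"y",np.percentile(y[k],[1,50,99]).round(4),"h",np.percentile(h[k],[5,50,95]).round(4))
    k=S["tube"]; 
    if k.sum()>20:
        b=np.linspace(.028,.07,8); r=[(b[i],y[k&(x>b[i])&(x<b[i+1])].mean(),np.percentile(h[k&(x>b[i])&(x<b[i+1])],90)) for i in range(7)]; r=np.array(r)
        print("tube slope y,h",np.polyfit(r[:,0],r[:,1],1).round(4),np.polyfit(r[:,0],r[:,2],1).round(4))
    return c,st
E
python3 -c "
from meas import *
c,st=meas()"
```

```text
T [ 0.4931 -0.3165  0.1206] gap 0.0409 F [ 0.4  0.2 -1.6] t 11.27
tube 1593 x [0.029  0.0497 0.0695] y [-0.0067 -0.0037  0.0025] h [0.0124 0.0166 0.018 ]
body 2185 x [-0.0118 -0.0013  0.0115] y [-0.0148 -0.0064  0.0103] h [0.017  0.0218 0.023 ]
nose 909 x [0.0713 0.0739 0.0833] y [-0.0137 -0.0065  0.0049] h [0.0063 0.019  0.0215]
rod 200 x [0.0842 0.0891 0.0949] y [-0.0041 -0.0026  0.0004] h [0.0127 0.0148 0.016 ]
hook 522 x [0.0963 0.098  0.1018] y [-0.0178 -0.009   0.0006] h [0.0109 0.0163 0.0177]
tube slope y,h [ 0.0158 -0.0039] [0.0111 0.0172]
```

```bash
python3 - <<'E'
from h import *
mv([.556,-.0555,.13],91.6)
E
```

```text
xyz [0.1978, 0.1814, -0.0098] twist [0.0019, 0.0028, 0.4777] rows 6.4
```

Call:
{"name": "servo_tool", "arguments": {"targets": [{"xyz": [0.01,0.01,-0.01],"twist": [0.002,0.003,0.02],"jaw": 0.3},{"xyz": [0.035,0.032,-0.01],"twist": [0.002,0.003,0.08],"jaw": 0.3},{"xyz": [0.06,0.055,-0.01],"twist": [0.002,0.003,0.14],"jaw": 0.3},{"xyz": [0.085,0.078,-0.01],"twist": [0.002,0.003,0.2],"jaw": 0.3},{"xyz": [0.11,0.101,-0.01],"twist": [0.002,0.003,0.26],"jaw": 0.3},{"xyz": [0.135,0.124,-0.01],"twist": [0.002,0.003,0.32],"jaw": 0.3},{"xyz": [0.16,0.147,-0.01],"twist": [0.002,0.003,0.38],"jaw": 0.3},{"xyz": [0.18,0.165,-0.01],"twist": [0.002,0.003,0.44],"jaw": 0.3},{"xyz": [0.193,0.177,-0.01],"twist": [0.002,0.003,0.47],"jaw": 0.3},{"xyz": [0.198,0.181,-0.01],"twist": [0.002,0.003,0.4777],"jaw": 0.3},{"xyz": [0.198,0.181,-0.01],"twist": [0.002,0.003,0.4777],"jaw": 0.3},{"xyz": [0.198,0.181,-0.01],"twist": [0.002,0.003,0.4777],"jaw": 0.3}]}}

```text
clock: 12.27
tcp_pos: [0.5545, -0.0555, 0.1287]
orientation: [-0.002, 0.697, 0.717, -0.001]
wrist_force: [-0.1, -0.9, -1.2]
finger_gap: 0.0412
```

```bash
cat > post.py <<'E'
from meas import *
def post(c,st):
    T=st["tcp_pos"]; A=rot(st["orientation"]); P=cloud(c)
    m=(P[...,2]>.0625)&(P[...,2]<.0695)&(np.hypot(P[...,0]-.522,P[...,1]-.033)<.016)
    q=np.argwhere(m)[:,::-1]
    if len(q)<20: print("no post",len(q)); return
    W=onplane(c,q,.066).astype(np.float32); e=cv2.minEnclosingCircle(W[:,:2]); pc=np.array([*W.mean(0)[:2],.066])
    print("post",len(q),pc.round(4),"circ",np.round(e[0],4),round(e[1],4),"z",np.median(P[m][:,2]).round(4),"tool",((pc-T)@A).round(4))
E
python3 -c "
from post import *
c,st=meas(); post(c,st); print(st['orientation'],st['joint_pos'].round(2))"
```

```text
T [ 0.5547 -0.0561  0.1289] gap 0.0406 F [-0.2 -1.  -1.5] t 12.32
tube 1505 x [0.029  0.0502 0.0696] y [-0.0074 -0.0043  0.0019] h [0.0112 0.0146 0.0162]
body 2164 x [-0.0112 -0.0007  0.0116] y [-0.0154 -0.006   0.0097] h [0.0167 0.0198 0.0211]
nose 898 x [0.0714 0.0753 0.0831] y [-0.0145 -0.0069  0.0042] h [0.0061 0.0174 0.0196]
rod 201 x [0.0841 0.0893 0.0949] y [-0.0048 -0.0032 -0.0004] h [0.0109 0.0132 0.0145]
hook 603 x [0.0962 0.0994 0.1033] y [-0.0185 -0.0099 -0.0003] h [0.0087 0.0144 0.016 ]
tube slope y,h [ 0.0261 -0.0051] [0.0143 0.0152]Traceback (most recent call last):
  File "<string>", line 3, in <module>
    c,st=meas(); post(c,st); print(st['orientation'],st['joint_pos'].round(2))
                 ~~~~^^^^^^
  File "post.py", line 7, in post
    W=onplane(c,q,.066).astype(np.float32); e=cv2.minEnclosingCircle(W[:,:2]); pc=np.array([*W.mean(0)[:2],.066])
                                              ~~~~~~~~~~~~~~~~~~~~~~^^^^^^^^^
cv2.error: OpenCV(4.12.0) /io/opencv/modules/imgproc/src/shapedescr.cpp:201: error: (-215:Assertion failed) count >= 0 && (depth == CV_32F || depth == CV_32S) in function 'minEnclosingCircle'
```

```bash
sed -i 's/W\[:,:2\])/np.ascontiguousarray(W[:,:2]))/' post.py; python3 -c "
from post import *
c=cam('wrist'); st=env.get_state(); print(st['tcp_pos']); post(c,st); print(st['orientation'],st['joint_pos'].round(2)); A=rot(st['orientation']); print(A.round(4).tolist())"
```

```text
[ 0.55481957 -0.05642476  0.12916667]
post 484 [0.5218 0.0314 0.066 ] circ [0.5224 0.0312] 0.0088 z 0.0664 tool [ 0.0886 -0.0305  0.0633]
[-1.24038210e-03  6.97394671e-01  7.16686083e-01 -4.38998321e-04] [-0.25  0.33 -0.18  1.06  0.   -0.27]
[[-0.0273, 0.9996, -0.0024], [0.9996, 0.0273, 0.0011], [0.0012, -0.0024, -1.0]]
```

Call:
{"name": "servo_tool", "arguments": {"targets": [{"xyz": [0,0.002,0.02],"twist": [0,-0.008,0],"jaw": 0.3},{"xyz": [0,0.002,0.045],"twist": [0,-0.008,0],"jaw": 0.3},{"xyz": [0,0.002,0.07],"twist": [0,-0.008,0],"jaw": 0.3},{"xyz": [0,0.002,0.078],"twist": [0,-0.008,0],"jaw": 0.3},{"xyz": [0,0.002,0.078],"twist": [0,-0.008,0],"jaw": 0.3},{"xyz": [0,0.002,0.078],"twist": [0,-0.008,0],"jaw": 0.3}]}}

```text
clock: 12.87
tcp_pos: [0.557, -0.0561, 0.0519]
orientation: [0.002, 0.697, 0.717, -0.003]
wrist_force: [0.0, -0.2, -1.0]
finger_gap: 0.0409
```

```bash
python3 -c "
from post import *
c,st=meas(); post(c,st)
A=rot(st['orientation']); print(A[2].round(4))"
```

```text
T [ 0.5579 -0.0561  0.0528] gap 0.0407 F [ 0.2  0.7 -0.8] t 12.92
tube 1478 x [0.029  0.05   0.0696] y [-0.0082 -0.0049  0.0011] h [0.0109 0.0142 0.0156]
body 2129 x [-0.0116 -0.0012  0.0116] y [-0.0159 -0.0066  0.0089] h [0.0169 0.0192 0.0206]
nose 891 x [0.0713 0.0749 0.0833] y [-0.0152 -0.0076  0.0035] h [0.006  0.017  0.0191]
rod 196 x [0.0841 0.0892 0.0949] y [-0.0055 -0.004  -0.0011] h [0.0103 0.0125 0.0137]
hook 513 x [0.0962 0.0989 0.1028] y [-0.0189 -0.0096 -0.0009] h [0.0087 0.014  0.0154]
tube slope y,h [ 0.0211 -0.0054] [0.0192 0.0144]
post 1170 [0.5218 0.0308 0.066 ] circ [0.5228 0.0304] 0.0091 z 0.0664 tool [ 0.0877 -0.0337 -0.0138]
[-7.1e-03 -1.0e-04 -1.0e+00]
```

Call:
{"name": "servo_tool", "arguments": {"targets": [{"xyz": [-0.001,0,0.004],"twist": [0,0,0],"jaw": 0.3},{"xyz": [-0.001,0,0.007],"twist": [0,0,0],"jaw": 0.3},{"xyz": [-0.001,0,0.008],"twist": [0,0,0],"jaw": 0.3},{"xyz": [-0.001,0,0.008],"twist": [0,0,0],"jaw": 0.3}]}}

```text
clock: 13.25
tcp_pos: [0.5573, -0.0563, 0.044]
orientation: [0.002, 0.697, 0.717, -0.003]
wrist_force: [-0.0, -0.3, -1.5]
finger_gap: 0.0405
```

Call:
{"name": "servo_tool", "arguments": {"targets": [{"xyz": [0,0,0.0005],"twist": [0,0,0],"jaw": 0.3},{"xyz": [0,0,0.001],"twist": [0,0,0],"jaw": 0.3},{"xyz": [0,0,0.001],"twist": [0,0,0],"jaw": 0.3},{"xyz": [0,0,0.001],"twist": [0,0,0],"jaw": 0.3}]}}

```text
clock: 13.58
tcp_pos: [0.5574, -0.0563, 0.0436]
orientation: [0.002, 0.697, 0.717, -0.003]
wrist_force: [-1.7, 0.2, 5.3]
finger_gap: 0.0404
```

Call:
{"name": "servo_tool", "arguments": {"targets": [{"xyz": [0,0,-0.0008],"twist": [0,0,0],"jaw": 0.3},{"xyz": [0,-0.003,-0.0008],"twist": [0,0,0],"jaw": 0.3},{"xyz": [0,-0.006,-0.0008],"twist": [0,0,0],"jaw": 0.3},{"xyz": [0,-0.009,-0.0008],"twist": [0,0,0],"jaw": 0.3},{"xyz": [0,-0.012,-0.0008],"twist": [0,0,0],"jaw": 0.3},{"xyz": [0,-0.012,-0.0008],"twist": [0,0,0],"jaw": 0.3},{"xyz": [0,-0.012,-0.0008],"twist": [0,0,0],"jaw": 0.3}]}}

```text
clock: 14.17
tcp_pos: [0.5446, -0.0567, 0.0436]
orientation: [0.002, 0.697, 0.717, -0.003]
wrist_force: [-1.7, 0.1, 2.1]
finger_gap: 0.0403
```

```bash
python3 -c "
from post import *
c,st=meas(); post(c,st)"
```

```text
T [ 0.5446 -0.0567  0.0436] gap 0.041 F [-1.8 -0.3  2.5] t 14.22
tube 1540 x [0.029  0.0499 0.0696] y [-0.0073 -0.0041  0.0022] h [0.0113 0.0149 0.0164]
body 2188 x [-0.0117 -0.0012  0.0115] y [-0.0154 -0.0063  0.0096] h [0.0168 0.02   0.0214]
nose 916 x [0.0712 0.0748 0.0833] y [-0.0179 -0.0068  0.0042] h [0.0064 0.0178 0.0199]
rod 194 x [0.0841 0.0891 0.0948] y [-0.0047 -0.0031 -0.0002] h [0.011  0.0133 0.0146]
hook 866 x [0.0961 0.1016 0.1079] y [-0.0247  0.0109  0.0247] h [0.0003 0.0012 0.0142]
tube slope y,h [ 0.023  -0.0048] [0.0155 0.0154]
post 1233 [0.5215 0.0307 0.066 ] circ [0.5219 0.0304] 0.0095 z 0.0664 tool [ 0.0879 -0.0207 -0.0229]
```

Call:
{"name": "servo_tool", "arguments": {"targets": [{"xyz": [-0.0007,-0.003,0],"twist": [0,0,0],"jaw": 0.3},{"xyz": [-0.0007,-0.006,0],"twist": [0,0,0],"jaw": 0.3},{"xyz": [-0.0007,-0.009,0],"twist": [0,0,0],"jaw": 0.3},{"xyz": [-0.0007,-0.0113,0],"twist": [0,0,0],"jaw": 0.3},{"xyz": [-0.0007,-0.0113,0],"twist": [0,0,0],"jaw": 0.3},{"xyz": [-0.0007,-0.0113,0],"twist": [0,0,0],"jaw": 0.3}]}}

```text
clock: 14.72
tcp_pos: [0.5334, -0.0577, 0.0436]
orientation: [0.002, 0.697, 0.717, -0.003]
wrist_force: [-1.5, -0.4, 1.6]
finger_gap: 0.041
```

```bash
python3 -c "
from post import *
c,st=meas(); post(c,st); print(rot(st['orientation'])[2])"
```

```text
T [ 0.5334 -0.0577  0.0436] gap 0.0408 F [-1.5 -0.6  2.1] t 14.77
tube 1536 x [0.0292 0.0499 0.0694] y [-0.0072 -0.0041  0.0021] h [0.0112 0.0149 0.0164]
body 2199 x [-0.0116 -0.0012  0.0116] y [-0.0153 -0.0062  0.0098] h [0.0169 0.02   0.0214]
nose 939 x [0.0713 0.0749 0.0835] y [-0.0143 -0.0069  0.0042] h [0.0061 0.0179 0.0203]
rod 117 x [0.0841 0.0864 0.0886] y [-0.0079 -0.0038  0.    ] h [0.0084 0.0131 0.0154]
hook 1020 x [0.0961 0.1008 0.1077] y [-0.0246 -0.0135  0.0247] h [0.0003 0.0013 0.0156]
tube slope y,h [ 0.0225 -0.0047] [0.0107 0.0156]
post 1170 [0.5213 0.0306 0.066 ] circ [0.5212 0.0305] 0.0096 z 0.0663 tool [ 0.0884 -0.0097 -0.023 ]
[-0.00683915 -0.00209733 -0.99997441]
```

Call:
{"name": "servo_tool", "arguments": {"targets": [{"xyz": [0,0,0.0008],"twist": [0,0,0],"jaw": 0.47},{"xyz": [0,0,0.0008],"twist": [0,0,0],"jaw": 0.47},{"xyz": [0,0,0.0012],"twist": [0,0,0],"jaw": 0.5},{"xyz": [0,0,0.0015],"twist": [0,0,0],"jaw": 0.52},{"xyz": [0,0,0.0018],"twist": [0,0,0],"jaw": 0.54},{"xyz": [0,0,0.0021],"twist": [0,0,0],"jaw": 0.56},{"xyz": [0,0,0.0024],"twist": [0,0,0],"jaw": 0.58},{"xyz": [0,0,0.0027],"twist": [0,0,0],"jaw": 0.6},{"xyz": [0,0,0.003],"twist": [0,0,0],"jaw": 0.62},{"xyz": [0,0,0.003],"twist": [0,0,0],"jaw": 0.65},{"xyz": [0,0,0.003],"twist": [0,0,0],"jaw": 0.7},{"xyz": [0,0,0.003],"twist": [0,0,0],"jaw": 0.7}]}}

```text
clock: 15.77
tcp_pos: [0.5335, -0.0574, 0.0401]
orientation: [0.001, 0.697, 0.717, -0.003]
wrist_force: [-0.2, 0.2, -0.7]
finger_gap: 0.06
```

```bash
python3 -c "
from post import *
c,st=meas(); post(c,st)"
```

```text
T [ 0.5336 -0.0574  0.0402] gap 0.0596 F [ 0.6  0.2 -0. ] t 15.82
tube 1428 x [0.0284 0.052  0.0696] y [-0.0079 -0.0042  0.0024] h [0.014  0.0181 0.02  ]
body 2274 x [-0.0111  0.0017  0.0116] y [-0.0147 -0.0043  0.01  ] h [0.0165 0.0233 0.0245]
nose 1640 x [0.0712 0.0786 0.0837] y [-0.0193 -0.0056  0.0192] h [0.0042 0.0163 0.0227]
hook 900 x [0.0961 0.1018 0.1079] y [-0.0247 -0.0138  0.0248] h [0.0034 0.0044 0.0055]
tube slope y,h [ 0.0667 -0.0068] [-0.0047  0.0196]
post 1222 [0.5215 0.0289 0.066 ] circ [0.5216 0.029 ] 0.0096 z 0.0664 tool [ 0.0864 -0.0097 -0.0263]
```

Call:
{"name": "servo_tool", "arguments": {"targets": [{"xyz": [0,0,0],"twist": [0,0,0],"jaw": 1},{"xyz": [0,0,0],"twist": [0,0,0],"jaw": 1},{"xyz": [0,0,0],"twist": [0,0,0],"jaw": 1},{"xyz": [0,0,0],"twist": [0,0,0],"jaw": 1},{"xyz": [0,0,-0.02],"twist": [0,0,0],"jaw": 1},{"xyz": [0,0,-0.05],"twist": [0,0,0],"jaw": 1},{"xyz": [0,0,-0.07],"twist": [0,0,0],"jaw": 1},{"xyz": [0,0,-0.07],"twist": [0,0,0],"jaw": 1}]}}

```text
clock: 16.48
tcp_pos: [0.5369, -0.0579, 0.1151]
orientation: [0.005, 0.697, 0.717, -0.001]
wrist_force: [0.5, -0.7, 0.3]
finger_gap: 0.0851
```

```bash
cat > fin.py <<'E'
from post import *
c=cam("wrist"); st=env.get_state(); print(st["tcp_pos"],st["clock"],st["finger_gap"]); post(c,st)
np.savez("wf.npz",**{k:c[k] for k in c if k not in("attitude","eye")})
P=cloud(c); b=np.radians(91.6); X=np.array([np.cos(b),np.sin(b)]); Y=np.array([-X[1],X[0]])
O=np.array([.5225,.032]); u=(P[...,:2]-O)@X; v=(P[...,:2]-O)@Y; z=P[...,2]-.02
def s(n,k):
    if k.sum()>3: print(n,k.sum(),"u",np.percentile(u[k],[1,50,99]).round(4),"v",np.percentile(v[k],[1,50,99]).round(4),"z",np.percentile(z[k],[5,50,95]).round(4))
r=np.hypot(u,v)<.02
s("plate",(np.abs(z)<.006)&(u<-.02)&(u>-.12)&(np.abs(v)<.05))
s("headtop",r&(z>.0435)); s("headside",r&(z>.026)&(z<.042)); s("waist",r&(z>.015)&(z<.021)&(np.abs(u)<.012))
box=(np.abs(v)<.04)&(u<.03)&(u>-.16)
s("body",box&(z>.018)&(z<.023)&(u<-.05)); s("tabs",box&(z>.05)&(z<.06)&(u<-.05))
for a in np.arange(-.065,-.012,.01): s("tube%.3f"%a,box&(z>.006)&(z<.022)&(u>a)&(u<a+.01)&(np.abs(v+.0065)<.014))
s("nose/hook",box&(z>.006)&(z<.021)&(u>-.012)&(np.abs(v)<.025))
k=r&(z>.0435); W=P[k]; 
if k.sum()>50: f=np.linalg.lstsq(np.c_[W[:,:2]-W[:,:2].mean(0),np.ones(len(W))],W[:,2],rcond=None)[0]; print("headtop plane slope",f)
k=r&(z>.026)&(z<.042); print("headside front v by z",[(round(a,3),np.percentile(v[k&(z>a)&(z<a+.004)],97).round(4),u[k&(z>a)&(z<a+.004)].mean().round(4)) for a in(.026,.03,.034,.038)])
E
python3 fin.py
```

```text
[ 0.5360178  -0.05770168  0.11309421] 16.5333 0.08534424531225075
post 526 [0.5218 0.0294 0.066 ] circ [0.5222 0.029 ] 0.0088 z 0.0665 tool [ 0.0879 -0.0119  0.0463]
plate 13988 u [-0.1188 -0.0673 -0.0209] v [-0.049   0.0143  0.0495] z [-0.0006  0.0005  0.0016]
headtop 1322 u [-0.0199 -0.0173  0.0044] v [-0.0064  0.0007  0.0077] z [0.0456 0.1622 0.1822]
headside 279 u [-0.0099 -0.0074  0.0022] v [-0.0056  0.0052  0.0083] z [0.0268 0.0346 0.0415]
waist 254 u [-0.0118 -0.0092  0.0063] v [-0.0135 -0.004   0.0083] z [0.0154 0.0182 0.0195]
body 1215 u [-0.1125 -0.0851 -0.0654] v [-0.0195 -0.004   0.0059] z [0.0186 0.0203 0.0215]
tabs 679 u [-0.1161 -0.0701 -0.0643] v [-0.0161 -0.0058  0.0031] z [0.0518 0.055  0.0563]
tube-0.065 147 u [-0.0647 -0.0589 -0.0552] v [-0.0111 -0.0038  0.0036] z [0.0113 0.0153 0.018 ]
tube-0.055 197 u [-0.0548 -0.0499 -0.0452] v [-0.0107 -0.0055 -0.0018] z [0.0106 0.0145 0.016 ]
tube-0.045 195 u [-0.0448 -0.0399 -0.0351] v [-0.0107 -0.0055 -0.0019] z [0.0105 0.0145 0.0163]
tube-0.035 195 u [-0.0349 -0.03   -0.0252] v [-0.0106 -0.0055 -0.0018] z [0.0108 0.0146 0.0162]
tube-0.025 193 u [-0.0249 -0.0201 -0.0152] v [-0.0106 -0.0053 -0.0018] z [0.0103 0.0147 0.0161]
tube-0.015 387 u [-0.0149 -0.0106 -0.0057] v [-0.0134 -0.0033  0.0054] z [0.0087 0.0174 0.0194]
nose/hook 446 u [-0.0118 -0.0084  0.007 ] v [-0.0134  0.0015  0.0094] z [0.008  0.0162 0.0193]
headtop plane slope [ 0.72654585 -7.0895812   0.1424737 ]
headside front v by z [(0.026, np.float64(0.0083), np.float64(-0.0064)), (0.03, np.float64(0.0082), np.float64(-0.0061)), (0.034, np.float64(0.0081), np.float64(-0.0066)), (0.038, np.float64(0.0082), np.float64(-0.0063))]
```

The numbers check out: the post is vertical with its top at 66 mm, the probe is flat, and plunger travel is about 6 mm with the waist within 1.5 mm of its clamped place. The gripper is clear above, so I'm handing in.

```bash
python3 -c "
from h import *
print(env.hand_in(), env.get_state()['clock'])"
```

```text
the job is handed in; nothing more can be done
the job is handed in; nothing more can be done
```

The job is handed in at about 17 s of the allowed 58 s: the post stands in the bore and the hook is clamped round its waist. No verdict was reported.

**What I did:**
1. Grasped the waisted post by its head, lowered it into the bore and let go. Its top then measured 66 mm above the bench, which is fully home.
2. Squeezed the probe's tabs fully (gripper reading 41 mm, full press is 42 mm). Landed the probe on the board beside the post and slid the open hook sideways round the waist.
3. Eased the fingers open while feeding slightly down, so the spring closed on the post. Then lifted the gripper clear.

**Last checks, from the wrist camera's depth image:**

| Check | Measured | Wanted |
|---|---|---|
| Post tilt | none seen in the head's sides | below 0.08 rad |
| Post top | about 66 mm | 66 mm |
| Probe body top above plate | about 20 mm, tube level along its length | 20 mm |
| Distance between tabs, giving plunger travel | 51.8 mm, about 6.2 mm | 3.5 to 8.5 mm travel |
| Waist along the clamp | about −1.3 mm | ±3 mm |
| Waist across the clamp | about +0.8 mm | −4 to +6 mm |

**Disagreements and gaps:**
- **Post position:** wrist-camera readings differed by about 2 mm between tool angles. The post also shifted about 1.5 mm during clamping, and I did not re-measure the bore afterwards. The foot's 3 mm clearance should keep the post within the 4 mm limit.
- **Tilt fit:** a plane fit to the head top picked up the gripper as well, so I ignored it.
- **Gripper opening:** it reads about 1 to 1.5 mm low when loaded.
- **Bystanders:** I did not re-measure the plug or the other bench items at the end.
- **Refused call:** my first move call lacked the jaw value and was refused, so nothing moved. All 12 pictures were used, so the final checks are numbers only.

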